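# Index a photometer's cell changer four clicks under its roll-top light shield

## Robot

A 6-joint arm with a two-finger parallel gripper is mounted at the origin on a cart in front of the work surface, level with it; the furniture and walls round the work are solid. World frame = base frame: x ahead of the robot, y to its left, z up, the work surface at z = 0. Lengths are in m, angles in rad, forces in N, time in s.
With the tool pointing down it reaches from about 0.3 to 0.775 m from the base axis. Payload 14.6 kg.
Tool frame: the origin (TCP) lies on the centre line of the jaws, within the pads' length; the fingertips stand 17 mm ahead of it and the grasp point (between the pads) lies 2 mm behind it; z points along the fingers, x is the direction in which the jaws open and shut, and the axes are right-handed (so a half turn about z gives the same grasp; the last joint's range is limited). The gripper opens to 94 mm and grips with 3 to 60 N. Pads are 16 mm wide; open, the fingers measure 119 mm over their backs; the gripper's body (75 mm by 177 mm) begins 78 mm behind the grasp point.
Start: joints at [1.208, 0.3, 1.521, -0, 1.321, -0.067], TCP at [0.16, 0.526, 0.222] pointing down, gripper open.
Joint ranges: [-3.03, 3.03], [-0.79, 2.21], [0.23, 2.52], [-1.04, 4.18], [0, 3.07], [-2.55, 2.55]. Speed limits (rad/s): [2.22, 2.22, 2.57, 3.14, 3.14, 3.14].

## Interface

Orientations are given as [roll, pitch, yaw] about the fixed x, y, z axes, in that order (R = Rz(yaw) Ry(pitch) Rx(roll)).
In Python, from station import ctrl gives the robot as it stands. The module is installed in compiled form; this text tells all that it offers.
- The arm moves only by the tool drive_tool, never from a script. Its argument "increments" is a list of rows, each a list of 3 entries, a list of its own where there are three numbers: the turn, a rotation vector about the tool's x, y, z in degrees, then the shift along the tool's x, y, z in mm, then the opening, from 0 (shut) to 1 (fully open). In form: [[[ax, ay, az], [dx, dy, dz], hand], ...]. A call has 1 to 20 rows; each row shifts and turns the commanded pose from where the row before left it, along the tool's axes as they then stand; what a row does not reach is not made up. A row lasts 1/8 s, in which the tool goes at most 62.5 mm and 10.7 degrees, less where a joint would pass 70% of its speed; a pose out of reach is approached as far as the arm can. A call with a gripper value outside its range is refused whole. The fingers move at their own pace and stop on an object; "squeeze" is the grip in N (left out, the last holds). Time passes only in rows, so rows that do not move let the fingers close. It gives the time, the measured TCP pose, the force and the opening at its end, in the units of the state.
- ctrl.get_obs(): the state, without advancing time (a new reading comes with each control period).
- ctrl.camera(name): name is "side" or "top"; returns the picture (480x640x3 uint8, red, green, blue); there is no depth.
- ctrl.calibration(name): a dict with "fx", "fy", "cx", "cy" (pixels), "rvec" (rotation vector, rad) and "tvec" (3), from world to camera coordinates, as OpenCV has them. Camera axes: x right, y down, z forward; pixel columns grow to the right and rows downward; lengths in m; the calibration is good to about 2 mm. A picture is of the moment at which its call begins. calibration takes no time and is no camera call.
- ctrl.hand_in(): hands the job in, once; it reports no verdict.
The state is a dict: "time_s": time; "qpos": joint angles; "joint_vel": joint speeds; "tau": joint torques, N m; "ee_pos": TCP position; "eef_rot": TCP orientation; "force": force on the tool from outside, world axes, zero at the start; "moment": the same for the moment, N m; "grip_width": finger opening in m.
Only numpy, scipy, OpenCV 4.12 (cv2) and the standard library are available. Lean on these libraries where they do the work, as an engineer would, in place of code of your own. Each camera call takes 0.05 s, during which the arm holds its last target.

## Task

Roll the photometer's slatted light shield right back by its tab until it stays open by itself, and turn the wing knob of the cell changer inside exactly four clicks clockwise (seen from above), so that the fourth cell on from the present one stands in the beam. Then let go of the knob and roll the shield fully shut again, ready for the reading. Do not disturb the jar, the dropper bottle and the eyepiece that stand close round the instrument.

Things in the scene. Friction and masses are not known exactly. Their poses are not given: they have to be found in the camera images.
- photometer: Cream bench photometer with a sloping front panel, fixed left or right of the middle microscope. Housing 256 deep, 160 wide, flat deck 100 above the bench; on it a roll-top shield between grey half-round cheeks (radius 96 about the shield's axis, 136 apart inside). Origin on the bench below the shield's axis; front faces -x (edge at -140, rear +116), y its left. All in mm.
- shield_axis (a point): Middle of the shield's axis, which lies along the photometer's y: straight above its origin, level with the deck, 100 mm above the bench. A shelf and wall cabinets overhang the bench behind the photometer: keep the hand low there. The middle microscope (x 0.23 to 0.57, y -0.10 to 0.11 m) is 0.41 m tall, the left one 0.29, the right one 0.41.
- shield (a joint): Light shield of pale metal slats, 91 mm outer radius about its axis. Rad: 0 shut, lead rail down on the front sill; grows as it rolls up and back; 1.92 (110 degrees) at the rear stop. Light: at most 2.5 N at the tab. Let go below 0.9 it runs down shut; let go above 1.1 it runs back to the rear stop by itself and stays there, both damped to about 1 rad/s.
- shield_tab (a point): Grip point on the shield's grey pull tab, 112 mm from the axis. The tab sticks out radially (90 to 125 mm from the axis), 24 mm wide along the photometer's y, 11 thick. Shut it points forward, 14 degrees above level; at the rear stop 124 degrees round. Pinched by its sides (closing along y) it pivots between the pads: the hand can point down all the way, 20 mm of finger beyond it is clear.
- changer (a joint): Rotary cell changer. Rad, grows clockwise seen from above. Eight click stops, every 0.5236 (30 degrees) from 0 to 3.665, one per capped cell, then end stops. Starts within 6 degrees of one of the first four, and pulls in when touched. A click takes 0.12 N m; let go, it rests in the nearest stop, with 3 degrees of play. At 0 its knob's wing lies along the photometer's x.
- changer_knob (a point): Middle of the knob's black wing, on the changer's vertical axis: 26 mm ahead of the photometer's origin, 154 above the bench. Wing: a bar 42 long, 13 thick, 26 tall (140 to 166 above the bench); pinch its 13 mm from above. Cell tops 130, dark block behind 134 above the bench. The open shield's rail is 55 mm behind the axis, up to 190 high: open the fingers only 30 to 45 mm here.
- changer_mark (a point): Point that turns with the changer, 43.5 mm out from its axis, above the first cell, on the side of the wing that has a white index line; 154 mm above the bench. It lies towards the photometer's rear (+x) of the axis at changer value 0.
- white_tube: White screw jar, 37 mm diameter, 118 mm tall, standing close behind or at the left side of the photometer. Origin at the middle of its underside. Not to be disturbed.
- iodine: Dropper bottle with black rubber cap, 32 mm diameter, 88 mm tall, standing close behind or at the left side of the photometer. Origin at the middle of its underside. Not to be disturbed.
- eyepiece: Black spare eyepiece, 35 mm diameter, 52 mm tall, standing close behind or at the left side of the photometer. Origin at the middle of its underside. Not to be disturbed.

How it is judged:
On the way, in this order (a step that is already met when the one before it is completed fails the run):
1. the shield is rolled back to its rear stop (over 1.8 rad) and stays there, let go (value of joint shield above 1.8 rad and contact force between the fingers and photometer below 0.05 N), for 0.2 s.
2. with the shield still open, the changer rests four clicks clockwise from where it started, let go (its mark 75 mm from its start, which within the end stops means four clicks; within 10 degrees) (all of step 1 and distance of changer_mark from where it was at the start of the episode between 0.0713 and 0.0789 m and velocity of joint changer between -0.05 and 0.05 rad/s), for 0.2 s.
At the end, for the whole second after the job is handed in: The changer rests four clicks clockwise from its start (within 10 degrees) and the shield is shut (below 0.05 rad, some 4 mm at the lead rail), both at rest (distance of changer_mark from where it was at the start of the episode between 0.0713 and 0.0789 m and value of joint shield below 0.05 rad and velocity of joint shield between -0.05 and 0.05 rad/s and velocity of joint changer between -0.05 and 0.05 rad/s); the robot touches nothing.
It fails at once if the white jar is pushed over 15 mm or tipped (distance of white_tube from where it was at the start of the episode above 0.015 m or angle between white_tube's own z axis and vertical above 0.35 rad).
It fails at once if the dropper bottle is pushed over 15 mm or tipped (distance of iodine from where it was at the start of the episode above 0.015 m or angle between iodine's own z axis and vertical above 0.35 rad).
It fails at once if the eyepiece is pushed over 15 mm or tipped (distance of eyepiece from where it was at the start of the episode above 0.015 m or angle between eyepiece's own z axis and vertical above 0.35 rad).
It also fails if it takes over 69 s, if anything falls off the work surface, if the arm or the gripper's body presses on something with over 40 N, if the wrist force passes 120 N, or if a joint passes its speed limit or range.

## Working session

There is one attempt and no reset: what is moved stays moved. The work goes in short steps, Python scripts to look and compute and a tool call to move; the robot and the scene stay as the last step left them, time stands still between calls to the robot, and variables do not carry over. Pictures are saved under pics/ and viewed, and the job is handed in when it is done.

Besides the shell and the picture viewer there is one more tool, called after ">>>" as name(argument=value, ...), one argument or row to a line, values as JSON. drive_tool: Moves the arm, as the interface text tells. Its arguments: {"type":"object","properties":{"increments":{"type":"array"},"squeeze":{"type":"number"}},"required":["increments"]}

```bash
mkdir -p pics; python3 - <<'E'
from station import ctrl
import cv2
o=ctrl.get_obs(); print(o)
for n in("side","top"):
    print(n,ctrl.calibration(n))
    cv2.imwrite(f"pics/{n}0.png",ctrl.camera(n)[:,:,::-1])
E
```

```text
{'time_s': 0.0, 'qpos': array([ 1.20838203e+00,  3.00441918e-01,  1.52159796e+00,  2.96751428e-05,
        1.32068657e+00, -6.65999041e-02]), 'joint_vel': array([ 0.00040059,  0.00094986, -0.00155007,  0.00166819,  0.00081706,
        0.00041581]), 'tau': array([ 5.19405803e-04, -5.31814992e+01, -3.52747321e+01,  7.08957645e-02,
        2.44008604e-02, -9.30212195e-05]), 'ee_pos': array([0.16024363, 0.52588111, 0.22189518]), 'eef_rot': array([-3.14148852e+00,  1.12936980e-03,  1.27497463e+00]), 'force': array([-0.31648083, -0.33028162, -1.06996419]), 'moment': array([0.03160069, 0.03356695, 0.03104541]), 'grip_width': 0.09432052518678806}
side {'fx': 517.2766789074245, 'fy': 517.2766789074245, 'cx': 320.3184540519952, 'cy': 249.28425836263085, 'rvec': array([ 0.75261361, -2.77093869,  0.81200294]), 'tvec': array([0.42191164, 0.29574004, 1.02683798])}
top {'fx': 527.7210366098063, 'fy': 527.7210366098063, 'cx': 309.61225713355526, 'cy': 246.29566623880936, 'rvec': array([ 2.15677527, -2.14951019,  0.11658813]), 'tvec': array([-8.31946831e-04,  5.26771370e-01,  1.35701168e+00])}
```

View pics/side0.png

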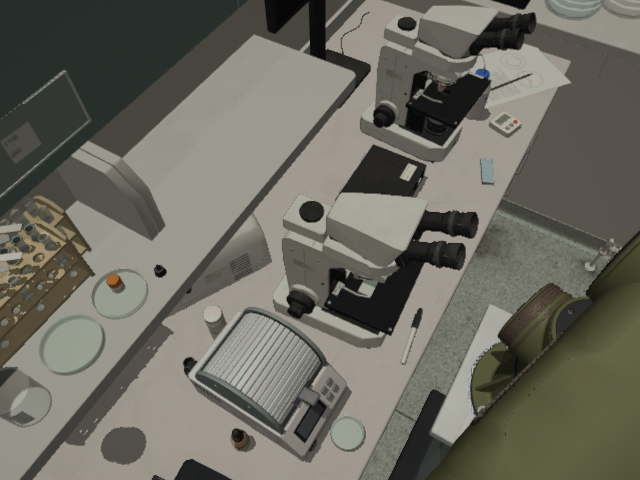

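View pics/top0.png

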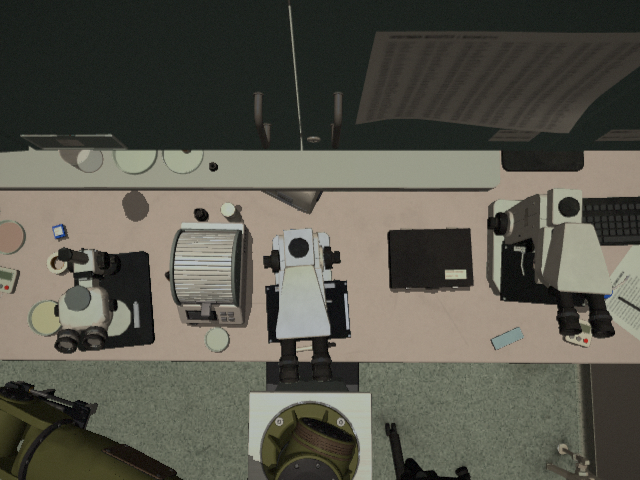

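The photometer stands left of the middle microscope: around pixel (208,275) in the top view and (265,375) in the side view. The white jar, the dropper bottle and the black eyepiece stand round it. I'll zoom in.

```bash
cat > h.py <<'E'
import numpy as np, cv2
from station import ctrl
def proj(n,P):
    c=ctrl.calibration(n);K=np.array([[c['fx'],0,c['cx']],[0,c['fy'],c['cy']],[0,0,1]])
    return cv2.projectPoints(np.asarray(P,float).reshape(-1,3),c['rvec'],c['tvec'],K,None)[0].reshape(-1,2)
def ray(n,uv,z):
    c=ctrl.calibration(n);R=cv2.Rodrigues(c['rvec'])[0];C=-R.T@c['tvec']
    d=R.T@np.array([(uv[0]-c['cx'])/c['fx'],(uv[1]-c['cy'])/c['fy'],1]);return C+d*(z-C[2])/d[2]
E
python3 - <<'E'
import cv2
a=cv2.imread('pics/top0.png')[195:355,150:310-40];cv2.imwrite('pics/top0z.png',cv2.resize(a,None,fx=3.75*1.3,fy=3.75,interpolation=2) if 0 else cv2.resize(a,None,fx=3.75,fy=3.75,interpolation=cv2.INTER_CUBIC))
a=cv2.imread('pics/side0.png')[290:470,150:380];cv2.imwrite('pics/side0z.png',cv2.resize(a,None,fx=3.3,fy=3.3,interpolation=cv2.INTER_CUBIC))
E
```

```text
(no output)
```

View pics/top0z.png

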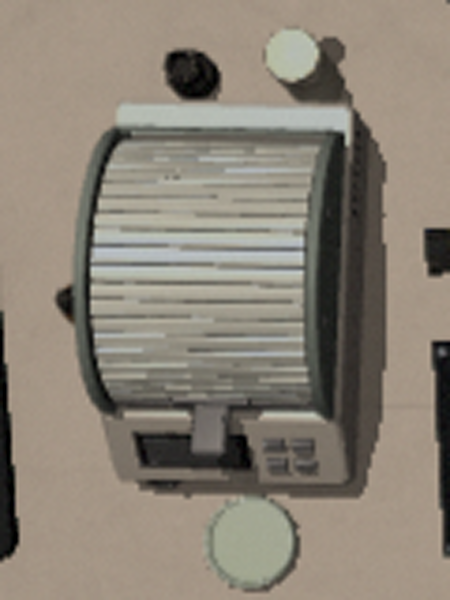

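View pics/side0z.png

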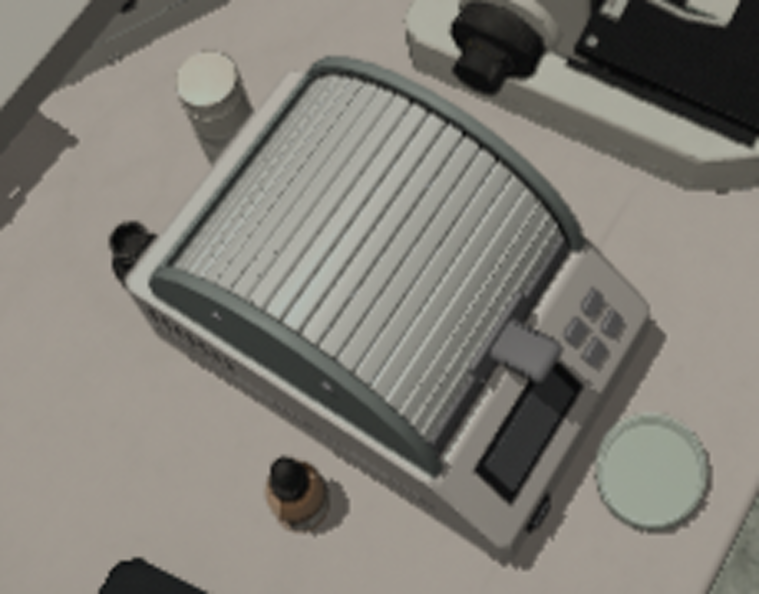

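```bash
cat > fit.py <<'E'
from h import *
from scipy.optimize import least_squares
T=lambda p:(p[0]/3.75+150-.5+.5/3.75,p[1]/3.75+195-.5+.5/3.75)
S=lambda p:(p[0]/3.3+150-.35,p[1]/3.3+290-.35)
a=np.radians(14)
def tab(r,t,y,th=0):return (-r*np.cos(th+a)-t*np.sin(th+a),y,.1+r*np.sin(th+a)+t*np.cos(th+a)) # t>0: upper... sign check
t=.0055
def pt(r,t,y): 
    return (-r*np.cos(a)+t*np.sin(a),y,.1+r*np.sin(a)+t*np.cos(a))
obs=[('top',T((115,105)),(.116,.08,.1)),('top',T((352,105)),(.116,-.08,.1)),
('top',T((192,452)),pt(.125,-t,.012)),('top',T((224,453)),pt(.125,-t,-.012)),
('side',S((128,282)),(.116,.08,.1)),('side',S((562,352)),pt(.125,t,-.012)),('side',S((543,382)),pt(.125,-t,.012)),('side',S((530,376)),pt(.125,t,.012))]
def W(q,P):
    c,s=np.cos(q[2]),np.sin(q[2]);P=np.asarray(P).reshape(-1,3)
    return np.c_[q[0]+c*P[:,0]-s*P[:,1],q[1]+s*P[:,0]+c*P[:,1],P[:,2]]
def f(q):return np.concatenate([proj(n,W(q,P))[0]-uv for n,uv,P in obs])
if __name__=="__main__":
    r=least_squares(f,[.45,.27,0],loss='soft_l1');q=r.x;print(q,np.degrees(q[2]));print(f(q).reshape(-1,2).round(1))
    np.save('q.npy',q)
    L=[]
    for y in(.068,-.068):L.append([(-.096*np.cos(u),y,.1+.096*np.sin(u)) for u in np.linspace(0,np.pi,40)])
    L.append([(-.140,.08,0),(.116,.08,0),(.116,-.08,0),(-.14,-.08,0),(-.14,.08,0)])
    L.append([(-.096,.08,.1),(.116,.08,.1),(.116,-.08,.1),(-.096,-.08,.1),(-.096,.08,.1)])
    L.append([pt(*v) for v in[(.09,t,.012),(.125,t,.012),(.125,t,-.012),(.09,t,-.012),(.09,t,.012)]])
    L.append([pt(*v) for v in[(.125,-t,.012),(.125,t,.012),(.125,t,-.012),(.125,-t,-.012),(.125,-t,.012)]])
    for n,o,s,fi in(('top',(150,195),3.75,'pics/top0z.png'),('side',(150,290),3.3,'pics/side0z.png')):
        im=cv2.imread(fi)
        for l in L:
            p=(proj(n,W(q,l))-o+.5)*s-.5
            cv2.polylines(im,[np.round(p*16).astype(int)],False,(0,0,255),1,cv2.LINE_AA,4)
        cv2.imwrite(f'pics/{n}_ov.png',im)
E
python3 fit.py
```

```text
[ 0.46747328  0.24931042 -0.02028925] -1.1624885292829323
[[-0.  -2.8]
 [-0.  -1.5]
 [-0.5  0.7]
 [ 0.8  0.7]
 [-2.8 -0.6]
 [ 0.2 -3.6]
 [ 0.   1.7]
 [ 2.6  0.9]]
```

View pics/top_ov.png

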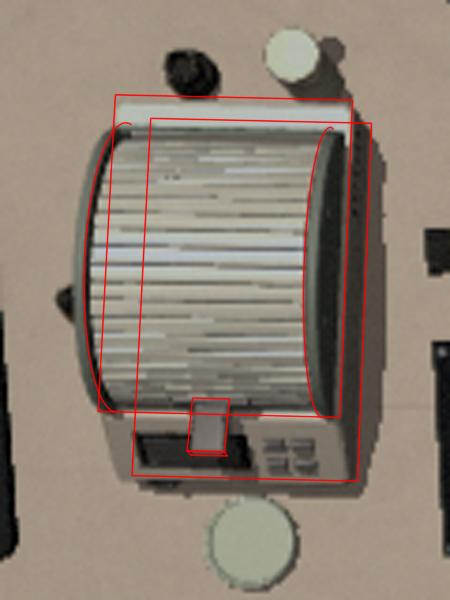

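View pics/side_ov.png

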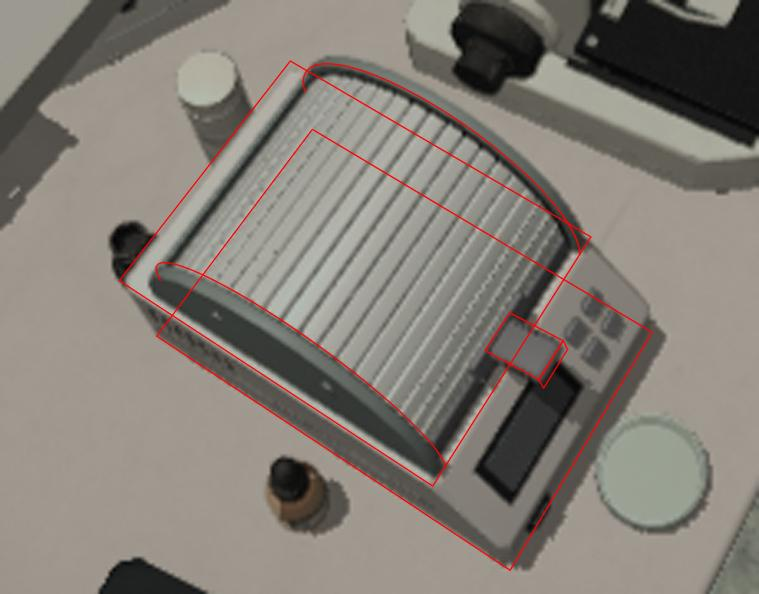

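```bash
python3 - <<'E'
import re
s=open('fit.py').read()
i=s.index("obs=[");j=s.index("def W")
s=s[:i]+"""co=.077
obs=[('top',T((120,128)),(.096,co,.1)),('top',T((346,133)),(.096,-co,.1)),('top',T((333,419)),(-.096,-co,.1)),('top',T((107,413)),(-.096,co,.1)),
('top',T((191,452)),pt(.125,-t,.012)),('top',T((225,453)),pt(.125,-t,-.012)),
('side',S((150,281)),(.096,co,.1)),('side',S((438,475)),(-.096,co,.1)),('side',S((582,240)),(-.096,-.072,.1)),('side',S((562,350)),pt(.125,t,-.012)),('side',S((545,383)),pt(.125,-t,.012))]
"""+s[j:]
open('fit.py','w').write(s)
E
python3 fit.py
python3 - <<'E'
import cv2
a=cv2.imread('pics/top_ov.png')[380:600,80:380];cv2.imwrite('pics/tz.png',cv2.resize(a,None,fx=2.6,fy=2.6))
E
```

```text
[ 0.46783606  0.24759795 -0.02359547] -1.3519210552861824
[[ 0.2 -1.4]
 [ 0.9 -1.1]
 [ 1.  -0.6]
 [-0.7 -0.8]
 [ 0.3  0.5]
 [ 1.1  0.5]
 [ 0.4  2.8]
 [-0.7  0.8]
 [ 0.6  1.8]
 [ 0.4 -3.7]
 [-0.4  0.6]]
```

View pics/side_ov.png

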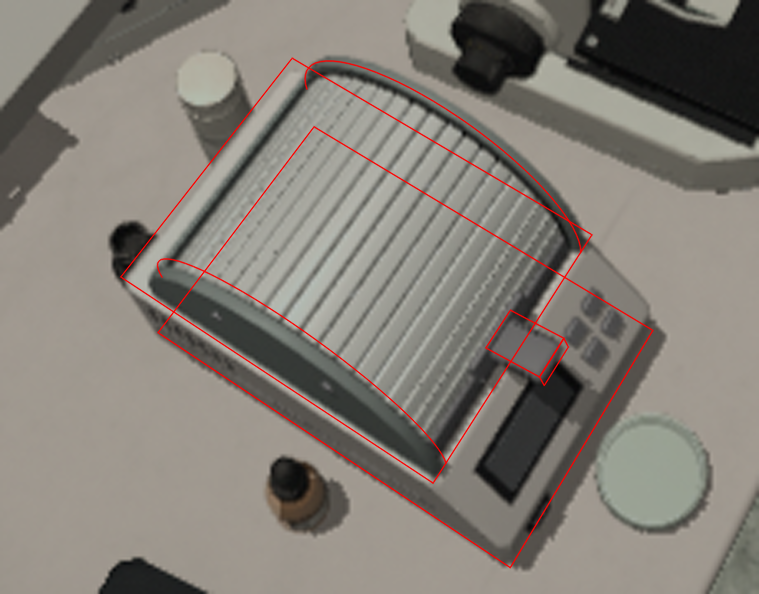

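View pics/top_ov.png

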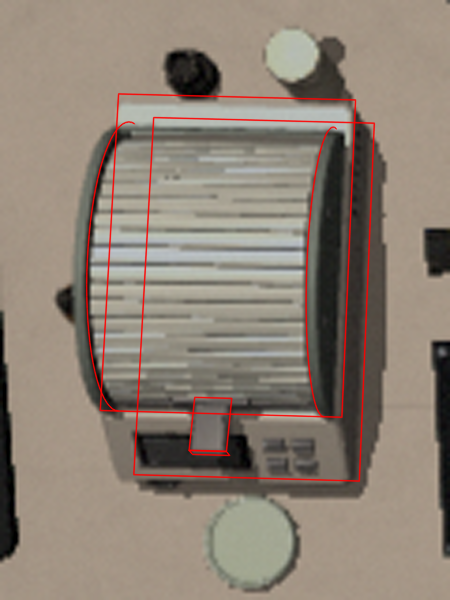

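```bash
python3 - <<'E'
from h import *
for nm,p,z in[('scopeL eyep low R',(105,345),.25),('scopeL eyep L',(60,345),.25),('scopeL stage right front',(155,345),.08),('scopeL body right',(120,270),.25),('dish',(217,340),.01),('shelf front edge@.3',(208,188),.3),('shelf front edge@.45',(208,188),.45)]:
    print(nm,ray('top',p,z).round(3))
T=lambda p:(p[0]/3.75+150-.5,p[1]/3.75+195-.5)
S=lambda p:(p[0]/3.3+150-.35,p[1]/3.3+290-.35)
print('jar',ray('top',T((293,55)),.118),ray('side',S((209,80)),.118))
print('eyep',ray('top',T((192,73)),.052),ray('side',S((132,240)),.05))
print('iod',ray('side',S((287,470)),.088))
# shelf height: endpoint of shelf seen in both? 
print(proj('side',[[.357,.2505,.125]]),proj('top',[[.357,.2505,.125]]))
E
```

```text
scopeL eyep low R [0.283 0.443 0.25 ]
scopeL eyep L [0.282 0.541 0.25 ]
scopeL stage right front [0.272 0.385 0.08 ]
scopeL body right [0.446 0.418 0.25 ]
dish [0.281 0.243 0.01 ]
shelf front edge@.3 [0.62  0.217 0.3  ]
shelf front edge@.45 [0.585 0.185 0.45 ]
jar [0.60904149 0.20465031 0.118     ] [0.60804338 0.20733544 0.118     ]
eyep [0.60889125 0.28636908 0.052     ] [0.61469289 0.29544569 0.05      ]
iod [0.44664335 0.36190881 0.088     ]
[[312.32467283 397.06688027]] [[205.90079066 310.92492234]]
```

>>> drive_tool(
  increments=[
    [[0,0,0],[-12,6,-4],1],
    [[0,0,0],[-25,13,-4],1],
    [[0,0,0],[-28,14,-4],1],
    [[0,0,0],[-28,14,-4],1],
    [[0,0,0],[-28,14,-4],1],
    [[0,0,0],[-28,14,-4],1],
    [[0,0,0],[-28,14,-4],1],
    [[0,0,0],[-18,10,-2],1],
    [[0,0,-5],[-10,5,0],1],
    [[0,0,-6],[0,0,0],1],
    [[0,0,-5],[0,0,0],1],
  ],
  squeeze=8,
)

```text
time_s: 1.48
ee_pos: [0.1999, 0.2989, 0.2526]
eef_rot: [3.141, -0.0, 1.557]
force: [-0.3, 0.3, 0.1]
grip_width: 0.0936
```

```bash
cat >> h.py <<'E'
def to(target):
    from scipy.spatial.transform import Rotation as Ro
    o=ctrl.get_obs();R=Ro.from_euler('xyz',o['eef_rot']).as_matrix()
    d=(R.T@(np.asarray(target)-o['ee_pos'])*1000).round(1)
    print('t',round(o['time_s'],3),'pos',o['ee_pos'].round(4),'rpy deg',np.degrees(o['eef_rot']).round(2),'F',o['force'].round(2),'w',round(o['grip_width'],4),'j',o['qpos'].round(2),'\n tool shift mm',d)
E
python3 -c "
from h import *
to([.357,.2505,.222]);to([.357,.2505,.125])"
```

```text
t 1.475 pos [0.1999 0.2989 0.2526] rpy deg [ 1.7998e+02 -2.0000e-02  8.9200e+01] F [-0.3   0.33  0.12] w 0.0936 j [ 0.88 -0.17  1.95 -0.    1.36 -0.68] 
 tool shift mm [-46.3 157.7  30.6]
t 1.475 pos [0.1999 0.2989 0.2526] rpy deg [ 1.7998e+02 -2.0000e-02  8.9200e+01] F [-0.3   0.33  0.12] w 0.0936 j [ 0.88 -0.17  1.95 -0.    1.36 -0.68] 
 tool shift mm [-46.3 157.7 127.6]
```

>>> drive_tool(
  increments=[
    [[0,0,0],[-4,12,2],1],
    [[0,0,0],[-7,24,5],1],
    [[0,0,0],[-7,24,5],1],
    [[0,0,0],[-7,24,5],1],
    [[0,0,0],[-7,24,5],1],
    [[0,0,0],[-7,24,5],1],
    [[0,0,0],[-5,18,4],1],
    [[0,0,0],[-2,8,10],1],
    [[0,0,0],[0,0,20],1],
    [[0,0,0],[0,0,25],1],
    [[0,0,0],[0,0,22],1],
    [[0,0,0],[0,0,12],1],
    [[0,0,0],[0,0,7],1],
    [[0,0,0],[0,0,0],1],
  ],
)

```text
time_s: 3.22
ee_pos: [0.3573, 0.2511, 0.1254]
eef_rot: [-3.141, 0.0, 1.554]
force: [0.2, -0.2, 0.5]
grip_width: 0.0937
```

```bash
cat >> h.py <<'E'
def snap(tag,box={'top':(150,195,160,160),'side':(150,270,240,180)},which=('side','top')):
    for n in which:
        im=np.ascontiguousarray(ctrl.camera(n)[:,:,::-1]);cv2.imwrite(f'pics/{n}_{tag}_full.png',im)
        x,y,w,h=box[n];s=min(800/w,600/h);cv2.imwrite(f'pics/{n}_{tag}.png',cv2.resize(im[y:y+h,x:x+w],None,fx=s,fy=s,interpolation=cv2.INTER_CUBIC))
E
python3 -c "
from h import *
to([.357,.2505,.125]);snap('a')"
```

```text
t 3.225 pos [0.3573 0.2511 0.1254] rpy deg [-179.99    0.     89.05] F [ 0.15 -0.23  0.5 ] w 0.0937 j [ 0.53  0.16  1.93 -0.    1.04 -1.03] 
 tool shift mm [-0.6 -0.2  0.4]
```

View pics/side_a.png

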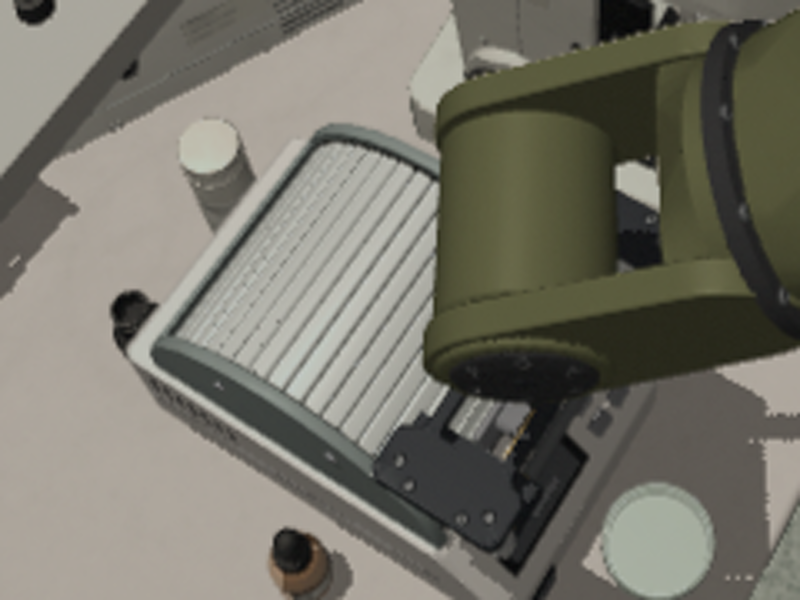

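View pics/top_a.png

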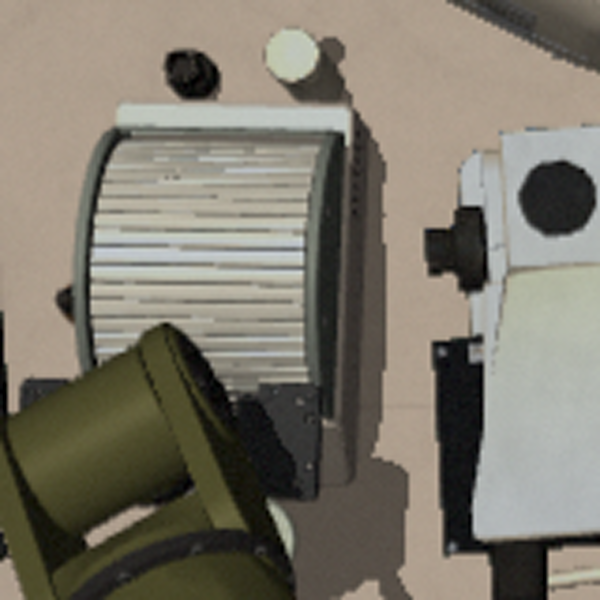

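The hand is above the tab. The tab shows between the fingers at about (515,415) in the zoomed side view, and nothing nearby is touched. I'll close on it.

>>> drive_tool(
  increments=[
    [[0,0,0],[0,0,0],0],
    [[0,0,0],[0,0,0],0],
    [[0,0,0],[0,0,0],0],
    [[0,0,0],[0,0,0],0],
    [[0,0,0],[0,0,0],0],
    [[0,0,0],[0,0,0],0],
  ],
  squeeze=8,
)

```text
time_s: 4.08
ee_pos: [0.3573, 0.2511, 0.1254]
eef_rot: [-3.142, 0.0, 1.554]
force: [0.6, 0.3, 0.1]
grip_width: 0.0376
```

>>> drive_tool(
  increments=[
    [[0,0,0],[0,0,0],0],
    [[0,0,0],[0,0,0],0],
    [[0,0,0],[0,0,0],0],
  ],
)

```text
time_s: 4.45
ee_pos: [0.3573, 0.2518, 0.1256]
eef_rot: [3.141, -0.002, 1.554]
force: [-1.0, 6.9, -0.4]
grip_width: 0.024
```

```bash
python3 -c "
from h import *
to([.357,.2505,.125])
g=[]
a=np.radians(14)
# arc rows: forward tool y (~+x), up = -z
prev=np.array([-.112*np.cos(a),.112*np.sin(a)])
for th in np.linspace(.1,1.3,13):
    n=np.array([-.112*np.cos(a+th),.112*np.sin(a+th)]);print(round(th,2),((n-prev)*1000).round(1));prev=n
"
```

```text
t 4.45 pos [0.3573 0.2518 0.1256] rpy deg [ 1.7998e+02 -9.0000e-02  8.9050e+01] F [-1.05  6.87 -0.36] w 0.024 j [ 0.53  0.16  1.93  0.    1.04 -1.03] 
 tool shift mm [-1.3 -0.3  0.6]
0.1 [ 3.2 10.7]
0.2 [ 4.3 10.3]
0.3 [5.3 9.9]
0.4 [6.3 9.3]
0.5 [7.2 8.6]
0.6 [8.  7.8]
0.7 [8.7 7. ]
0.8 [9.4 6.1]
0.9 [9.9 5.1]
1.0 [10.4  4.1]
1.1 [10.8  3.1]
1.2 [11.  2.]
1.3 [11.2  0.9]
```

>>> drive_tool(
  increments=[
    [[0,0,0],[1.5,0,0],0],
    [[0,0,0],[0,1.5,-5.3],0],
    [[0,0,0],[0,1.7,-5.4],0],
    [[0,0,0],[0,4.3,-10.3],0],
    [[0,0,0],[0,5.3,-9.9],0],
    [[0,0,0],[0,6.3,-9.3],0],
    [[0,0,0],[0,7.2,-8.6],0],
    [[0,0,0],[0,8,-7.8],0],
  ],
)

```text
time_s: 5.45
ee_pos: [0.3916, 0.2513, 0.1823]
eef_rot: [-3.141, 0.002, 1.554]
force: [-0.6, -7.0, -3.3]
grip_width: 0.0236
```

```bash
python3 -c "
from h import *
to([.357,.2505,.125])"
```

```text
t 5.45 pos [0.3916 0.2513 0.1823] rpy deg [-1.7994e+02  1.0000e-01  8.9050e+01] F [-0.61 -6.98 -3.3 ] w 0.0236 j [ 0.49  0.15  1.8  -0.    1.19 -1.06] 
 tool shift mm [ -1.3 -34.6  57.3]
```

>>> drive_tool(
  increments=[
    [[0,0,0],[-0.8,8.7,-7],0],
    [[0,0,0],[0,9.4,-6.1],0],
    [[0,0,0],[0,9.9,-5.1],0],
    [[0,0,0],[0,10.4,-4.1],0],
    [[0,0,0],[0,10.8,-3.1],0],
    [[0,0,0],[0,11,-2],0],
    [[0,0,0],[0,5.6,-0.5],0],
    [[0,0,0],[0,0,0],0],
  ],
)

```text
time_s: 6.45
ee_pos: [0.458, 0.25, 0.2101]
eef_rot: [3.141, -0.0, 1.554]
force: [0.9, -3.7, 2.8]
grip_width: 0.0242
```

```bash
python3 -c "
from h import *
to([.357,.2505,.125]);snap('b')"
```

```text
t 6.45 pos [0.458  0.25   0.2101] rpy deg [179.94  -0.    89.03] F [ 0.89 -3.69  2.79] w 0.0242 j [ 0.43  0.25  1.62 -0.    1.28 -1.12] 
 tool shift mm [  -1.2 -101.    85. ]
```

View pics/side_b.png

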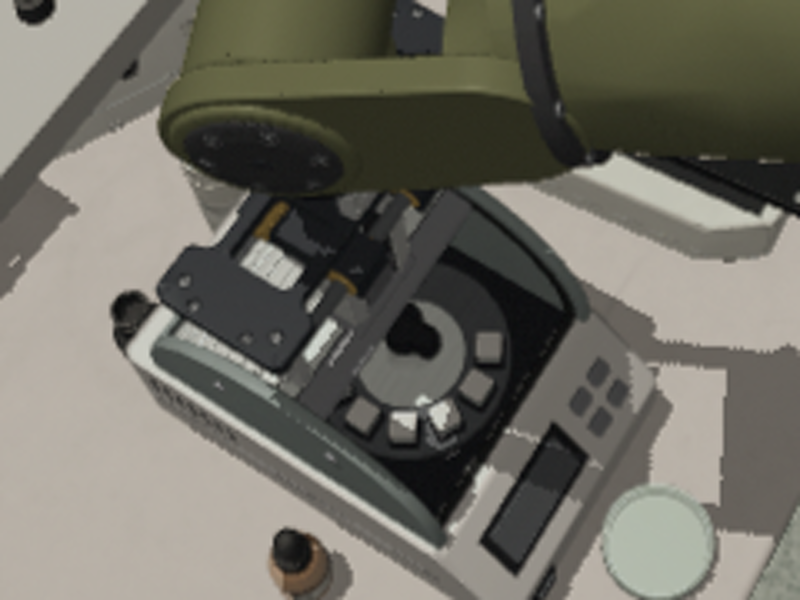

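The shield is about 1.25 rad open and the changer is visible, with the knob at about (415,330) in the zoomed side view. I'll release the tab, and the shield should run back by itself.

>>> drive_tool(
  increments=[
    [[0,0,0],[0,0,0],0.55],
    [[0,0,0],[0,0,0],0.55],
    [[0,0,0],[0,0,0],0.55],
    [[0,0,0],[0,-3,-6],0.55],
    [[0,0,0],[0,-10,-10],0.55],
    [[0,0,0],[0,-20,-15],0.55],
    [[0,0,0],[0,-30,-15],0.55],
    [[0,0,0],[0,-35,-5],0.55],
    [[0,0,0],[0,-35,-5],0.55],
    [[0,0,0],[0,-35,0],0.55],
    [[0,0,0],[0,-20,0],0.55],
  ],
)

```text
time_s: 7.92
ee_pos: [0.2679, 0.2532, 0.2667]
eef_rot: [3.14, -0.001, 1.555]
force: [0.1, -0.5, -0.1]
grip_width: 0.0516
```

```bash
python3 -c "
from h import *
to([.357,.2505,.125]);snap('c')"
```

```text
t 7.925 pos [0.2679 0.2532 0.2667] rpy deg [ 1.7994e+02 -6.0000e-02  8.9090e+01] F [ 0.14 -0.48 -0.05] w 0.0516 j [ 0.66 -0.16  1.91  0.    1.39 -0.9 ] 
 tool shift mm [ -1.4  88.9 141.8]
```

View pics/side_c.png

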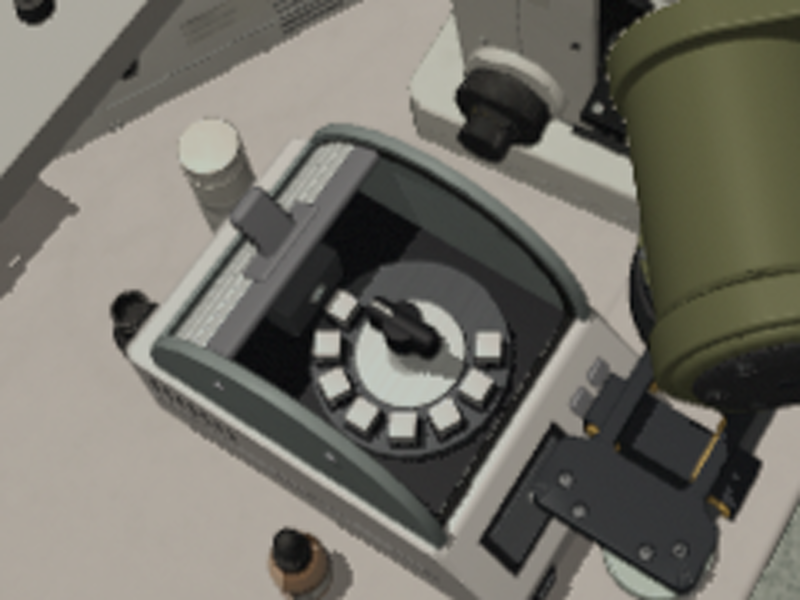

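View pics/top_c.png

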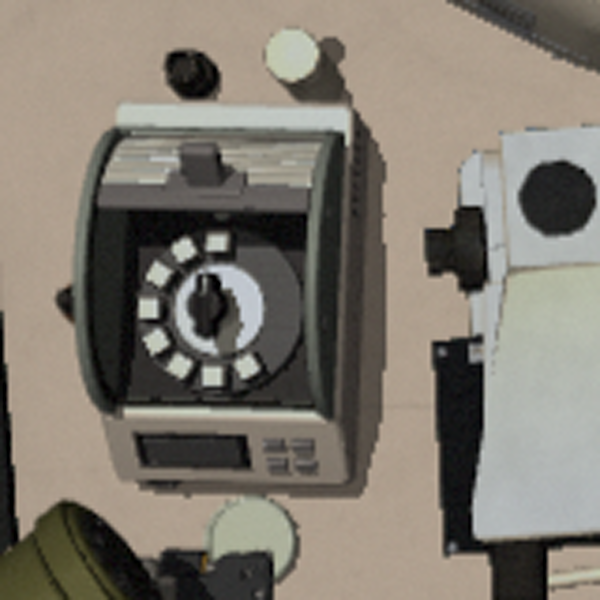

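The shield rests at the rear stop. The wing points back toward the first cell, at (217,243) in the zoomed top view, so the changer is probably at stop 0. I'll fit the cell caps for the axis and angle.

```bash
python3 - <<'E'
from h import *
from scipy.optimize import least_squares
tp=np.array([(217,243),(183,250),(159,272),(148,307),(157,343),(180,367),(213,377),(247,367)])/3.75+[150-.4,195-.4]
sp=np.array([(342,305),(328,344),(335,384),(364,416),(404,427),(444,416),(477,388),(489,346)])/(10/3)+[150-.35,270-.35]
for n,P in(('top',tp),('side',sp)):
    W=np.array([ray(n,p,.130) for p in P])
    k=np.radians(30)*np.arange(8)
    f=lambda v:np.r_[W[:,0]-v[0]-v[3]*np.cos(v[2]+k),W[:,1]-v[1]-v[3]*np.sin(v[2]+k)]
    r=least_squares(f,[.44,.25,0,.0435],x_scale=[.01,.01,.1,.01]);print(n,r.x.round(4),np.degrees(r.x[2]),'res mm',(f(r.x)*1000).round(1))
T=lambda p:(p[0]/3.75+150-.4,p[1]/3.75+195-.4);S=lambda p:(p[0]*.3+150-.35,p[1]*.3+270-.35)
a,b=ray('top',T((210,280)),.166),ray('top',T((206,335)),.166);print('wing top',a,b,np.degrees(np.arctan2(*(a-b)[1::-1])))
a,b=ray('side',S((372,303)),.166),ray('side',S((435,345)),.166);print('wing side',a,b,np.degrees(np.arctan2(*(a-b)[1::-1])))
E
python3 - <<'E'
import cv2
a=cv2.imread('pics/top_c_full.png')[250:310,180:235];b=cv2.imread('pics/side_c_full.png')[345:405,240:305]
a=cv2.resize(a,None,fx=7,fy=7,interpolation=2);b=cv2.resize(b,None,fx=6,fy=6,interpolation=2)
b=cv2.copyMakeBorder(b,0,a.shape[0]-b.shape[0],0,0,0) if a.shape[0]>b.shape[0] else b
cv2.imwrite('pics/kn.png',cv2.hconcat([a,b]))
E
```

```text
top [ 0.4392  0.249  -0.0059  0.0437] -0.33797305581142195 res mm [-1.   0.1  1.6  0.6 -0.8 -0.1 -0.5  0.3  0.4  0.5 -0.3  0.1 -0.7 -0.2
  0.1  0.1]
side [ 0.4399  0.2515 -0.0088  0.0436] -0.5035269675502114 res mm [ 0.4  0.1  0.1 -1.1 -0.6  0.6 -0.3  0.7 -0.3 -0.3 -0.2  0.1 -0.   0.3
  0.6 -0.2]
wing top [0.45502339 0.2454176  0.166     ] [0.42031656 0.24697282 0.166     ] -2.5657224031240258
wing side [0.45949134 0.25093194 0.166     ] [0.41874748 0.25327849 0.166     ] -3.2961791067177866
```

View pics/kn.png

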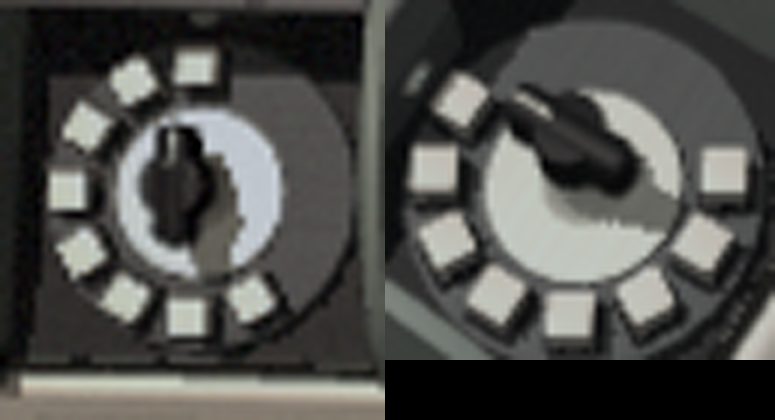

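```bash
python3 -c "
from h import *
to([.4396,.2502,.157])"
```

```text
t 8.025 pos [0.2683 0.2534 0.2666] rpy deg [ 1.7994e+02 -6.0000e-02  8.9130e+01] F [-0.03 -0.87  0.3 ] w 0.0516 j [ 0.66 -0.16  1.91  0.    1.39 -0.9 ] 
 tool shift mm [ -0.7 171.2 109.8]
```

>>> drive_tool(
  increments=[
    [[0,0,0],[0,12,0],0.42],
    [[0,0,0],[0,26,2],0.42],
    [[0,0,0],[0,30,3],0.42],
    [[0,0,0],[0,30,3],0.42],
    [[0,0,0],[0,30,3],0.42],
    [[0,0,0],[0,26,3],0.42],
    [[0,0,0],[0,14,3],0.42],
    [[0,0,0],[0,3.7,3],0.42],
    [[0,0,0],[0,0,10],0.42],
    [[0,0,0],[0,0,20],0.42],
    [[0,0,0],[0,0,15],0.42],
    [[0,0,0],[0,0,5],0.42],
    [[0,0,0],[0,0,0],0.42],
  ],
)

```text
time_s: 9.65
ee_pos: [0.441, 0.2505, 0.196]
eef_rot: [3.142, -0.0, 1.554]
force: [0.8, -0.1, -0.2]
grip_width: 0.0392
```

```bash
python3 -c "
from h import *
to([.4396,.2502,.157]);snap('d')"
```

```text
t 9.65 pos [0.441  0.2505 0.196 ] rpy deg [180.    -0.    89.06] F [ 0.76 -0.06 -0.17] w 0.0392 j [ 0.44  0.23  1.67  0.    1.24 -1.11] 
 tool shift mm [-0.3 -1.4 39. ]
```

View pics/side_d.png

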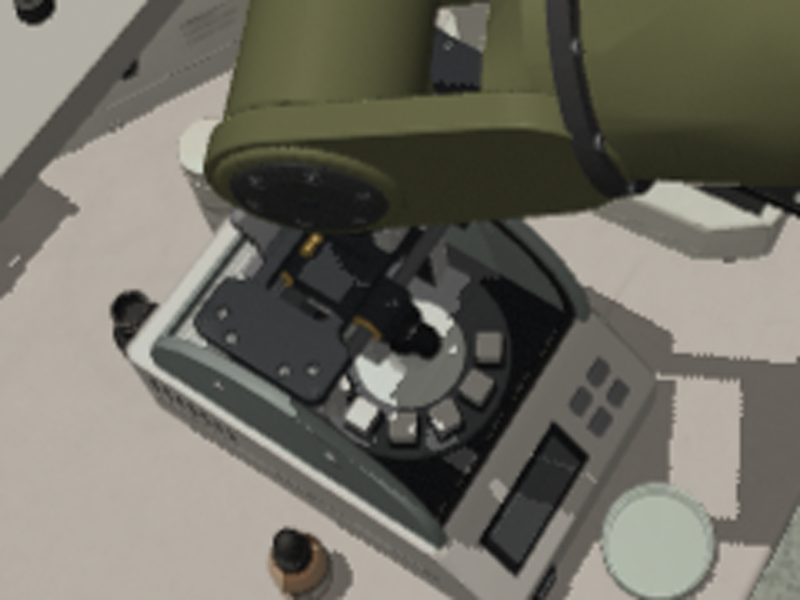

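View pics/top_d.png

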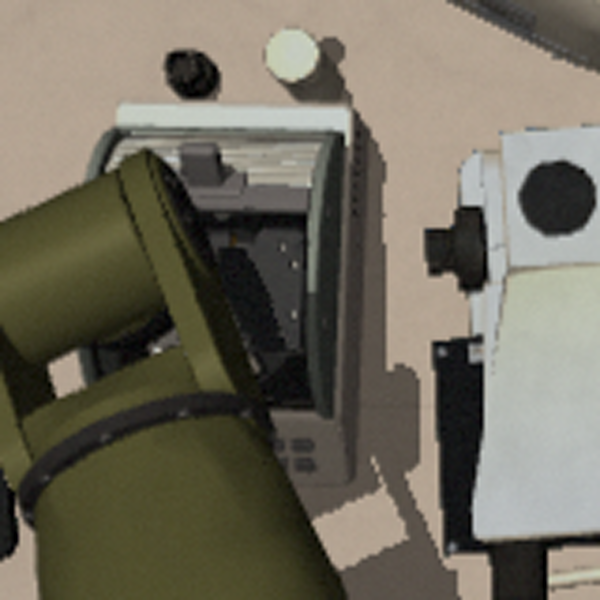

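The fingers are lined up above the wing, and the shield is still at its rear stop. I'll descend and grip.

>>> drive_tool(
  increments=[
    [[0,0,0],[-0.3,-1.4,8],0.42],
    [[0,0,0],[0,0,14],0.42],
    [[0,0,0],[0,0,12],0.42],
    [[0,0,0],[0,0,5],0.42],
    [[0,0,0],[0,0,0],0.2],
    [[0,0,0],[0,0,0],0],
    [[0,0,0],[0,0,0],0],
    [[0,0,0],[0,0,0],0],
    [[0,0,0],[0,0,0],0],
    [[0,0,0],[0,0,0],0],
  ],
  squeeze=30,
)

```text
time_s: 11.0
ee_pos: [0.4401, 0.2503, 0.1579]
eef_rot: [3.14, -0.001, 1.554]
force: [-0.3, -0.2, 4.8]
grip_width: 0.0126
```

```bash
python3 -c "
from h import *
to([.4396,.2502,.157]);print(ctrl.get_obs()['moment'])"
```

```text
t 11.0 pos [0.4401 0.2503 0.1579] rpy deg [ 1.799e+02 -4.000e-02  8.905e+01] F [-0.31 -0.17  4.81] w 0.0126 j [ 0.44  0.27  1.72 -0.    1.15 -1.11] 
 tool shift mm [-0.1 -0.5  0.9]
[-0.13192015  0.07876768  0.02502849]
```

>>> drive_tool(
  increments=[
    [[0,0,3],[0,0,0],0],
    [[0,0,6],[0,0,0],0],
    [[0,0,6],[0,0,0],0],
    [[0,0,6],[0,0,0],0],
    [[0,0,6],[0,0,0],0],
    [[0,0,6],[0,0,0],0],
    [[0,0,6],[0,0,0],0],
    [[0,0,6],[0,0,0],0],
    [[0,0,6],[0,0,0],0],
    [[0,0,6],[0,0,0],0],
    [[0,0,3],[0,0,0],0],
    [[0,0,0],[0,0,0],0],
  ],
)

```text
time_s: 12.5
ee_pos: [0.4406, 0.2511, 0.158]
eef_rot: [-3.141, -0.004, 0.506]
force: [4.7, 8.3, 1.0]
grip_width: 0.0129
```

```bash
python3 -c "
from h import *
to([.4396,.2502,.157]);print(ctrl.get_obs()['moment']);snap('e',which=('side',))"
```

```text
t 12.5 pos [0.4406 0.2511 0.158 ] rpy deg [-179.96   -0.24   29.02] F [4.67 8.34 0.98] w 0.0129 j [ 0.45  0.27  1.72  0.    1.15 -0.06] 
 tool shift mm [-1.4  0.3  1. ]
[ 1.11817017 -0.75990187  0.01610012]
```

View pics/side_e.png

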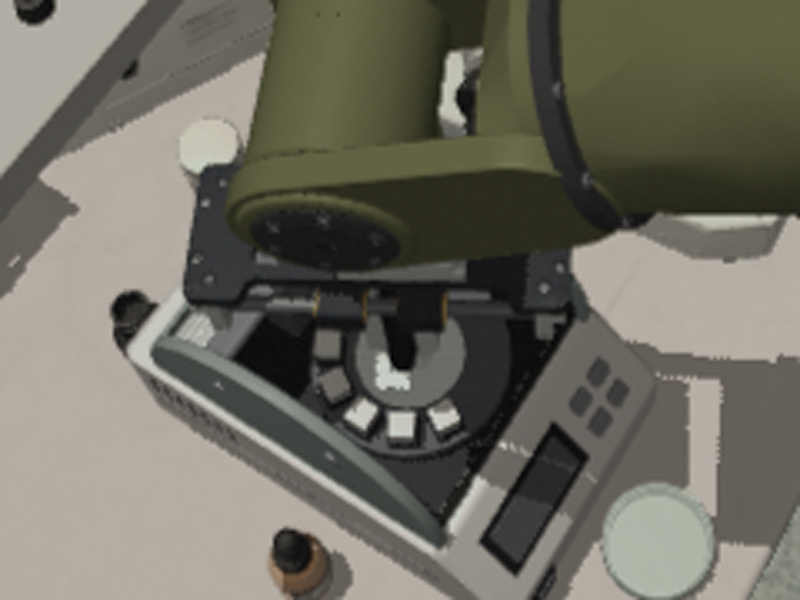

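Two clicks are done and the hand has turned exactly 60°. I'll ease off the side load and carry on.

>>> drive_tool(
  increments=[
    [[0,0,3],[0.8,-0.4,0],0],
    [[0,0,6],[0,0,0],0],
    [[0,0,6],[0,0,0],0],
    [[0,0,6],[0,0,0],0],
    [[0,0,6],[0,0,0],0],
    [[0,0,6],[0,0,0],0],
    [[0,0,6],[0,0,0],0],
    [[0,0,6],[0,0,0],0],
    [[0,0,6],[0,0,0],0],
    [[0,0,6],[0,0,0],0],
    [[0,0,3],[0,0,0],0],
    [[0,0,0],[0,0,0],0],
    [[0,0,0],[0,0,0],0],
  ],
)

```text
time_s: 14.18
ee_pos: [0.4417, 0.2512, 0.158]
eef_rot: [-3.138, -0.003, -0.54]
force: [10.1, 2.8, -0.9]
grip_width: 0.0128
```

```bash
python3 -c "
from h import *
to([.4396,.2502,.157]);print(ctrl.get_obs()['moment']);snap('f',which=('side',))"
```

```text
t 14.175 pos [0.4417 0.2512 0.158 ] rpy deg [-1.798e+02 -1.700e-01 -3.096e+01] F [10.08  2.77 -0.93] w 0.0128 j [ 0.45  0.27  1.72 -0.    1.15  0.99] 
 tool shift mm [-1.2  2.   1. ]
[ 0.18187693 -1.40585538  0.03251896]
```

View pics/side_f.png

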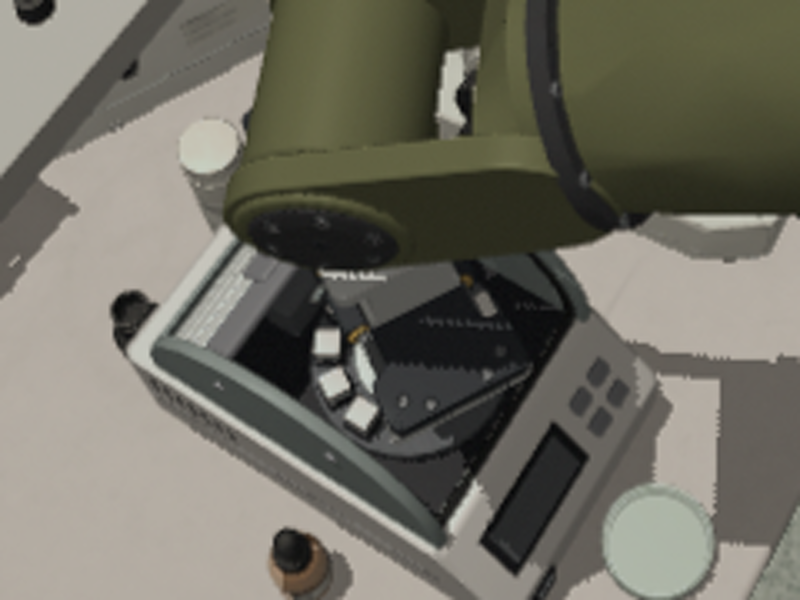

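>>> drive_tool(
  increments=[
    [[0,0,0],[0,0,0],0.4],
    [[0,0,0],[0,0,0],0.4],
    [[0,0,0],[0,0,0],0.4],
    [[0,0,0],[0,0,0],0.4],
    [[0,0,0],[0,0,-8],0.4],
    [[0,0,0],[0,0,-20],0.4],
    [[0,0,0],[0,0,-25],0.4],
    [[0,0,0],[0,0,-25],0.4],
    [[0,0,0],[0,0,-15],0.4],
    [[0,0,-8],[0,0,-5],0.4],
    [[0,0,-10],[0,0,0],0.4],
    [[0,0,-10],[0,0,0],0.4],
    [[0,0,-10],[0,0,0],0.4],
    [[0,0,-10],[0,0,0],0.4],
    [[0,0,-10],[0,0,0],0.4],
    [[0,0,-10],[0,0,0],0.4],
    [[0,0,-10],[0,0,0],0.4],
    [[0,0,-10],[0,0,0],0.4],
    [[0,0,-10],[0,0,0],0.4],
    [[0,0,-10],[0,0,0],0.4],
  ],
)

```text
time_s: 16.73
ee_pos: [0.4401, 0.2508, 0.2549]
eef_rot: [-3.141, 0.0, 1.351]
force: [0.2, 0.6, -1.0]
grip_width: 0.0376
```

```bash
python3 -c "
from h import *
to([.34,.25,.26])"
```

```text
t 16.725 pos [0.4401 0.2508 0.2549] rpy deg [-1.7998e+02  2.0000e-02  7.7380e+01] F [ 0.19  0.57 -0.96] w 0.0376 j [ 0.45  0.18  1.6  -0.    1.37 -0.9 ] 
 tool shift mm [-22.7 -97.5  -5.1]
```

Next I'll back off to see the knob clearly before shutting the shield.

>>> drive_tool(
  increments=[
    [[0,0,-6],[-3,-12,-1],0.4],
    [[0,0,-6],[0,-30,-1],0.4],
    [[0,0,0],[0,-35,-1],0.4],
    [[0,0,0],[0,-35,-1],0.4],
    [[0,0,0],[0,-35,-1],0.4],
    [[0,0,0],[0,-20,0],0.4],
  ],
)

```text
time_s: 17.48
ee_pos: [0.2719, 0.2563, 0.2601]
eef_rot: [3.141, -0.0, 1.555]
force: [0.5, 0.9, 0.3]
grip_width: 0.0373
```

```bash
python3 -c "
from h import *
to([.34,.25,.26]);snap('g')
im=cv2.imread('pics/top_g_full.png')[245:315,170:240]
cv2.imwrite('pics/kg.png',cv2.resize(im,None,fx=8,fy=8,interpolation=cv2.INTER_CUBIC))"
```

```text
t 17.475 pos [0.2719 0.2563 0.2601] rpy deg [ 1.7998e+02 -2.0000e-02  8.9080e+01] F [0.49 0.95 0.31] w 0.0373 j [ 0.66 -0.14  1.91  0.    1.37 -0.9 ] 
 tool shift mm [-5.2 68.2  0.2]
```

View pics/side_g.png

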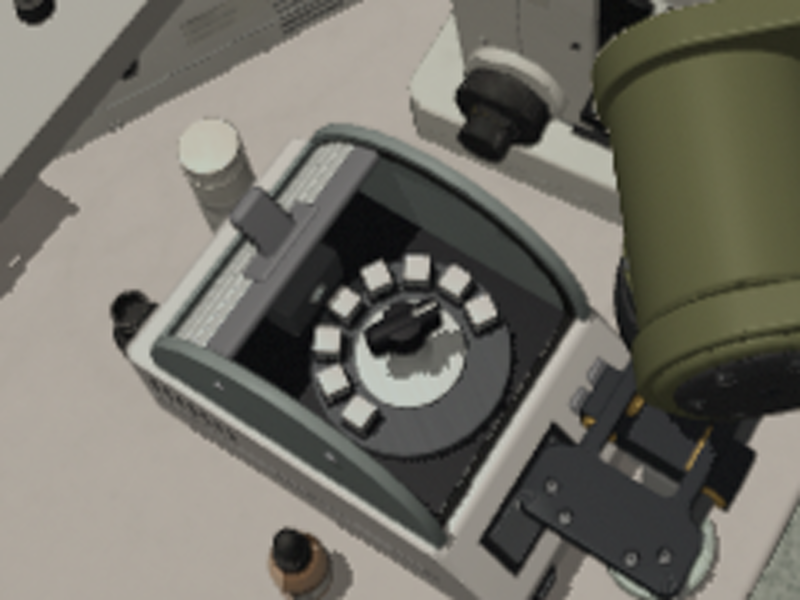

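View pics/kg.png

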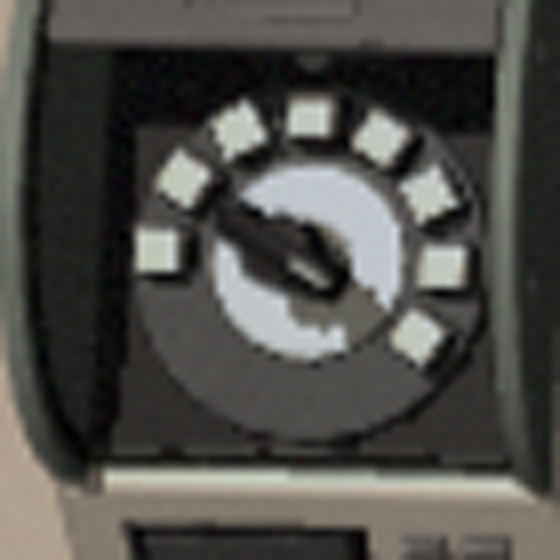

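The changer is four clicks on: the index line and first cell moved from the rear (0°) to the lower right at (420,335), 120° clockwise. The shield is still open and the jar, bottle and eyepiece haven't moved. Now over to the tab, keeping low.

>>> drive_tool(
  increments=[
    [[0,0,0],[0,12,0],0.55],
    [[0,0,0],[-0.3,28,1],0.55],
    [[0,0,0],[-0.3,34,2],0.55],
    [[0,0,0],[-0.3,34,2],0.55],
    [[0,0,0],[-0.3,34,3],0.55],
    [[0,0,0],[-0.3,34,3],0.55],
    [[0,0,0],[-0.3,34,4],0.55],
    [[0,0,0],[-0.3,28,4],0.55],
    [[0,0,0],[-0.3,16,4],0.55],
    [[0,0,0],[-0.3,6,2],0.55],
    [[0,0,0],[0,0,0],0.55],
  ],
  squeeze=8,
)

```text
time_s: 18.95
ee_pos: [0.5329, 0.2492, 0.2346]
eef_rot: [-3.141, 0.0, 1.554]
force: [0.0, 0.1, 0.0]
grip_width: 0.0516
```

```bash
python3 -c "
from h import *
to([.532,.2495,.196]);snap('i')"
```

```text
t 18.95 pos [0.5329 0.2492 0.2346] rpy deg [-1.7997e+02  1.0000e-02  8.9040e+01] F [0.01 0.11 0.04] w 0.0516 j [ 0.38  0.38  1.39  0.    1.38 -1.18] 
 tool shift mm [ 0.3 -0.9 38.6]
```

View pics/side_i.png

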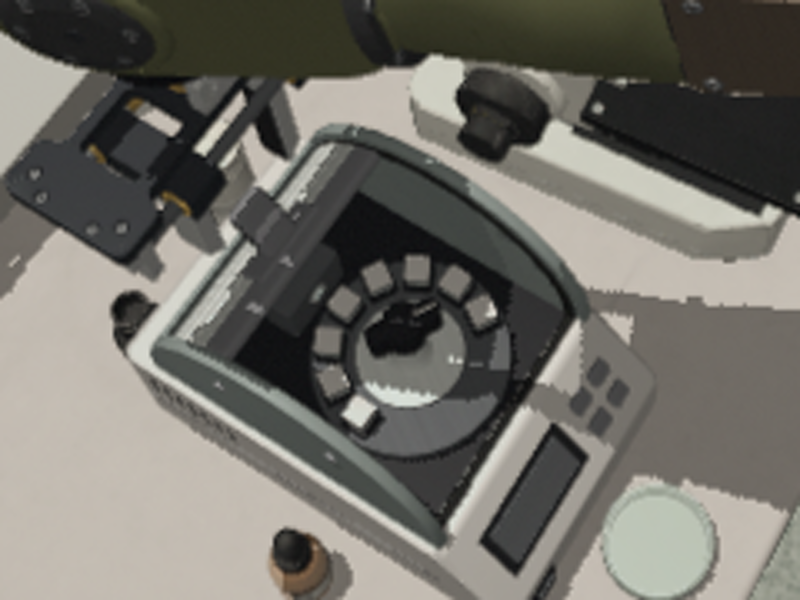

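View pics/top_i.png

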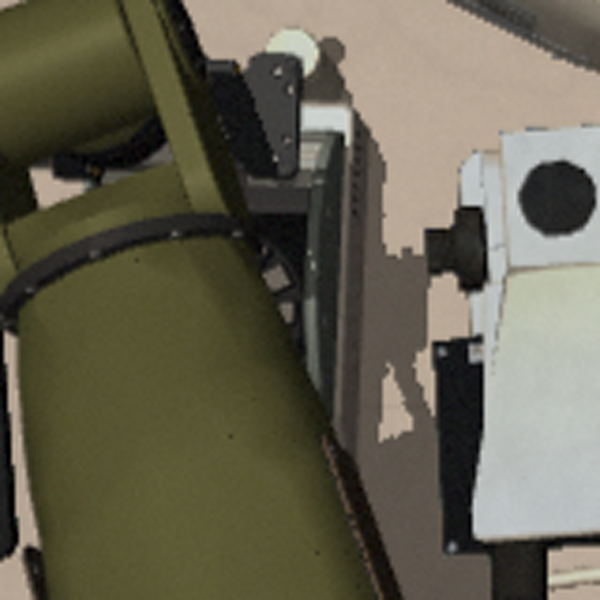

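```bash
python3 -c "
from h import *
b=np.radians(124)
for r in(.09,.112,.117,.125):
  p=[.466-r*np.cos(b),.2495,.1+r*np.sin(b)];print(r,np.round(p,4),((proj('side',p)-[150,270])*10/3).round(),((proj('top',p)-[150,195])*3.75).round())
"
```

```text
0.09 [0.5163 0.2495 0.1746] [[281. 242.]] [[202. 180.]]
0.112 [0.5286 0.2495 0.1929] [[257. 217.]] [[196. 157.]]
0.117 [0.5314 0.2495 0.197 ] [[251. 211.]] [[195. 152.]]
0.125 [0.5359 0.2495 0.2036] [[242. 202.]] [[193. 143.]]
```

The tab sits where predicted, at about (250,211) in the zoomed side view. I'll descend and pinch it.

>>> drive_tool(
  increments=[
    [[0,0,0],[-1,-0.5,8],0.55],
    [[0,0,0],[0,0,14],0.55],
    [[0,0,0],[0,0,11],0.55],
    [[0,0,0],[0,0,5],0.55],
    [[0,0,0],[0,0,0],0.3],
    [[0,0,0],[0,0,0],0],
    [[0,0,0],[0,0,0],0],
    [[0,0,0],[0,0,0],0],
    [[0,0,0],[0,0,0],0],
    [[0,0,0],[0,0,0],0],
  ],
  squeeze=8,
)

```text
time_s: 20.3
ee_pos: [0.5326, 0.2486, 0.1973]
eef_rot: [3.141, -0.001, 1.554]
force: [1.7, 4.3, 2.5]
grip_width: 0.024
```

```bash
python3 -c "
from h import *
to([.532,.2495,.196])
r=.116
A=lambda t:np.array([.466-r*np.cos(t),.1+r*np.sin(t)])
o=ctrl.get_obs()['ee_pos'];x=o[0]-.466;z=o[2]+.002-.1;print(np.hypot(x,z),np.degrees(np.arctan2(z,-x)))
r=.114
T=np.radians(124)-np.arange(0,1.55,.1)
P=np.array([A(t) for t in T]);print((np.diff(P,axis=0)*1000).round(1).tolist())
"
```

```text
t 20.3 pos [0.5326 0.2486 0.1973] rpy deg [ 1.7996e+02 -4.0000e-02  8.9060e+01] F [1.72 4.26 2.48] w 0.024 j [ 0.37  0.4   1.44  0.    1.3  -1.18] 
 tool shift mm [ 0.9 -0.6  1.3]
0.11954032995710638 123.8430001025889
[[-9.8, 5.9], [-10.3, 4.9], [-10.7, 3.8], [-11.1, 2.7], [-11.3, 1.6], [-11.4, 0.5], [-11.4, -0.6], [-11.3, -1.8], [-11.0, -2.9], [-10.7, -4.0], [-10.2, -5.0], [-9.7, -6.0], [-9.0, -7.0], [-8.3, -7.8], [-7.5, -8.6]]
```

>>> drive_tool(
  increments=[
    [[0,0,0],[0,-5,-3],0],
    [[0,0,0],[0,-5.2,-3.1],0],
    [[0,0,0],[0,-10.7,-5],0],
    [[0,0,0],[0,-11.1,-3.9],0],
    [[0,0,0],[0,-11.5,-2.8],0],
    [[0,0,0],[0,-11.7,-1.6],0],
    [[0,0,0],[0,-11.8,-0.5],0],
    [[0,0,0],[0,-11.8,0.6],0],
    [[0,0,0],[0,-11.7,1.8],0],
    [[0,0,0],[0,-11.4,3],0],
  ],
)

```text
time_s: 21.55
ee_pos: [0.4304, 0.2504, 0.2118]
eef_rot: [3.14, -0.001, 1.554]
force: [1.9, 6.6, 0.1]
grip_width: 0.0241
```

```bash
python3 -c "
from h import *
to([.532,.2495,.196])
o=ctrl.get_obs()['ee_pos'];x=o[0]-.466;z=o[2]+.002-.1;print(np.hypot(x,z),np.degrees(np.arctan2(z,-x)))
"
```

```text
t 21.55 pos [0.4304 0.2504 0.2118] rpy deg [ 1.7993e+02 -6.0000e-02  8.9060e+01] F [1.93 6.57 0.06] w 0.0241 j [ 0.45  0.19  1.68  0.    1.27 -1.1 ] 
 tool shift mm [  0.7 101.6  15.9]
0.11919491815304879 72.61754534795426
```

>>> drive_tool(
  increments=[
    [[0,0,0],[0.5,-11.1,4.1],0],
    [[0,0,0],[0,-10.6,5.2],0],
    [[0,0,0],[0,-10,6.2],0],
    [[0,0,0],[0,-9.3,7.2],0],
    [[0,0,0],[0,-8.6,8.1],0],
    [[0,0,0],[0,-7.8,8.9],0],
    [[0,0,0],[0,-6.9,9.6],0],
    [[0,0,0],[0,-5.9,10.1],0],
    [[0,0,0],[0,0,0],0],
  ],
)

```text
time_s: 22.68
ee_pos: [0.3597, 0.2517, 0.151]
eef_rot: [-3.141, 0.0, 1.554]
force: [-0.7, 6.2, -0.7]
grip_width: 0.0238
```

```bash
python3 -c "
from h import *
to([.532,.2495,.196])
o=ctrl.get_obs()['ee_pos'];x=o[0]-.466;z=o[2]+.002-.1;print(np.hypot(x,z),np.degrees(np.arctan2(z,-x)))
"
```

```text
t 22.675 pos [0.3597 0.2517 0.151 ] rpy deg [-1.7994e+02  1.0000e-02  8.9060e+01] F [-0.68  6.23 -0.66] w 0.0238 j [ 0.53  0.13  1.9   0.    1.11 -1.03] 
 tool shift mm [  0.6 172.2 -45.2]
0.11874280790980467 26.493305502597163
```

>>> drive_tool(
  increments=[
    [[0,0,0],[0.5,-4.3,10],0],
    [[0,0,0],[0,-3.6,10],0],
    [[0,0,0],[0,0,0],0.6],
    [[0,0,0],[0,0,0],0.6],
    [[0,0,0],[0,0,0],0.6],
    [[0,0,0],[0,0,0],0.6],
    [[0,0,0],[0,0,-10],0.6],
    [[0,0,0],[0,-5,-25],0.6],
    [[0,0,0],[0,-15,-30],0.6],
    [[0,0,0],[0,-25,-30],0.6],
    [[0,0,0],[0,-25,-20],0.6],
    [[0,0,0],[0,-20,-5],0.6],
    [[0,0,0],[0,-10,0],0.6],
    [[0,0,0],[0,0,0],0.6],
  ],
)

```text
time_s: 24.42
ee_pos: [0.2523, 0.254, 0.2521]
eef_rot: [3.141, -0.0, 1.555]
force: [0.0, 0.1, 0.1]
grip_width: 0.0562
```

```bash
python3 -c "
from h import *
to([.532,.2495,.196]);snap('j')"
```

```text
t 24.425 pos [0.2523 0.254  0.2521] rpy deg [ 1.7998e+02 -1.0000e-02  8.9090e+01] F [0.03 0.12 0.06] w 0.0562 j [ 0.69 -0.17  1.95 -0.    1.36 -0.87] 
 tool shift mm [ -0.  279.7  56.2]
```

View pics/side_j.png

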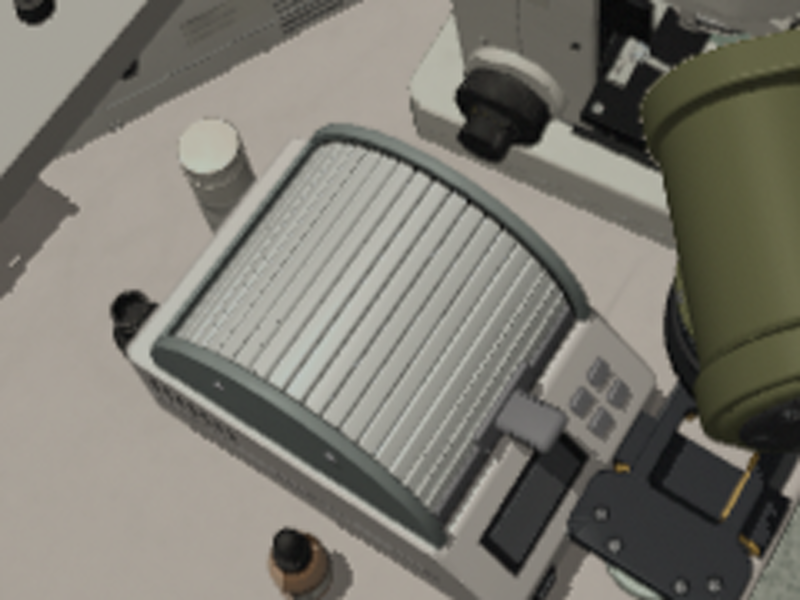

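View pics/top_j.png

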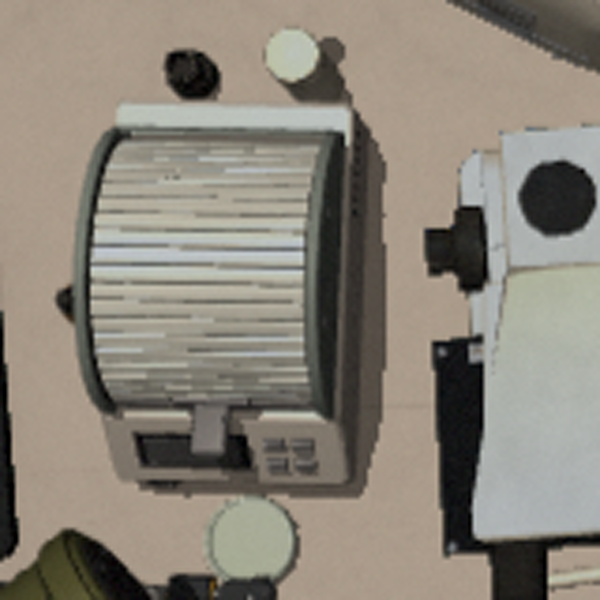

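The shield looks shut, with the tab back at about (530,415) in the zoomed side view, and the neighbours haven't moved. I'll check numerically against the first pictures.

```bash
python3 -c "
from h import *
for n,o,(x,y,w,h) in(('top','top0',(195,295,25,28)),('side','side0',(292,378,30,35)),('top','top0',(190,200,55,25)),('side','side0',(180,290,50,90)),('side','side0',(225,420,30,35))):
  a=cv2.imread(f'pics/{o}.png',0)[y:y+h,x:x+w].astype(np.float32);b=cv2.imread(f'pics/{n}_j_full.png',0)[y:y+h,x:x+w].astype(np.float32)
  print(n,(x,y),cv2.phaseCorrelate(a,b),np.abs(a-b).mean())
"
```

```text
top (195, 295) ((0.42892678274464124, 0.016778987827386516), 0.9995165443420411) 3.06
side (292, 378) ((-0.024157958554523518, -0.007456722721261855), 0.995517668735098) 6.7495236
top (190, 200) ((-0.02631158715668036, 0.5164699980376515), 0.9960750152269999) 4.0974545
side (180, 290) ((0.01069002784289097, -0.001664220199145916), 0.9998552272584703) 8.433556
side (225, 420) ((0.01667692495510842, -0.010147998646040435), 0.9998240958761286) 7.3209524
```

```bash
python3 -c "
from h import *
print(ctrl.hand_in());o=ctrl.get_obs();print(o['time_s'],o['force'])"
```

```text
the job is handed in; nothing more can be done
None
the job is handed in; nothing more can be done
```

The job is done and handed in at about 24.5 s of the 69 s allowed; the hand-in gave no verdict.

- **Shield opened:** I pinched the tab, rolled the shield to about 1.25 rad and let go. It ran back to the rear stop and stayed there in every later picture.
- **Changer:** I gripped the wing at stop 0, turned it 120° clockwise and let go. The pictures afterwards showed the index line and first cell four cell places clockwise from the start. The knob could not be seen once the shield was shut.
- **Shield shut:** I brought the shield forward by the tab to about 2° from shut, let go and backed away.
- **Last checks:** The tab region lined up with the first pictures, so the shield reads as shut. So did the patches round the jar, eyepiece and dropper bottle. Two top-view comparisons read about 0.4–0.5 px (roughly 1 mm). I put this down to the odd crop sizes but did not check it; the side view showed 0.02 px or less. The wrist force was about zero with the hand clear.

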